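# Tighten the grinder blade, fit the lid and hold it on pulse

### The arm

A 6-joint arm with a two-finger parallel gripper is mounted at the origin on the work surface; the furniture and walls round the work are solid. World frame = base frame: x ahead of the robot, y to its left, z up, the work surface at z = 0. Lengths are in m, angles in degrees, forces in N, time in s.
With the tool pointing down it reaches from about 0.375 to 0.9 m from the base axis. Payload 3.1 kg.
Tool frame: the origin (TCP) lies on the centre line of the jaws, within the pads' length; the fingertips stand 17 mm ahead of it and the grasp point (between the pads) lies 2 mm behind it; z points along the fingers, y is the line along which they close (so a half turn about z gives the same grasp; the last joint's range is limited). The gripper opens to 87 mm and grips with 3 to 60 N. Pads are 19 mm wide; open, the fingers measure 117 mm over their backs; the gripper's body (75 mm by 190 mm) begins 51 mm behind the grasp point.
Start: joints at [61.908, 30.224, 82.088, -0, 67.689, -10.227], TCP at [0.192, 0.595, 0.24] pointing down, gripper open.
Joint ranges: [-176.69, 176.69], [-43.24, 126.21], [12.49, 139.97], [-82, 262], [0, 151.66], [-163.58, 163.58]. Speed limits (degrees/s): [159.86, 159.86, 180, 180, 180, 180].

### API

Orientations are given as a 3x3 rotation matrix whose columns are the frame's x, y, z axes.
In Python, from rig import bot, imaging, finder gives the robot as it stands. The module is installed in compiled form; this text tells all that it offers.
- The arm moves only by the tool play_rows, never from a script. Its argument "motion" is a list that holds one entry, the list of rows, each a list of 6 numbers: the shift along the tool's x, y, z in m, then the turn, a rotation vector about the tool's x, y, z in degrees. In form: [[[dx, dy, dz, wx, wy, wz], ...]]. A call has 1 to 8 rows; each row is the pose to reach, as a shift and turn from the pose commanded when the call began, along the tool's axes at that moment; what a row does not reach only later rows make up. A row lasts 1/12 s, in which the tool goes at most 41.7 mm and 7.16 degrees, less where a joint would pass 70% of its speed; a pose out of reach is approached as far as the arm can. A call with a gripper value outside its range is refused whole. "fingers" is the finger opening in m, from 0 to 0.087, set as the call begins (left out, the last holds). The fingers move at their own pace and stop on an object; the grip force is fixed at half the most. Time passes only in rows, so rows that repeat a pose let the fingers close. It gives the time, the measured TCP pose, the force, the opening and the grip force at its end, in the units of the state.
- bot.read_state(): the state, without advancing time (a new reading comes with each control period).
- imaging.capture(name): name is "scene" or "top" or "wrist"; returns a dict with "frame" (420x560x3 uint8, red, green, blue), "camera_matrix" (3x3 intrinsics, pixels), "R" (3x3) and "t" (3): a world point X has camera coordinates R X + t. Camera axes: x right, y down, z forward; pixel columns grow to the right and rows downward; lengths in m; the calibration is good to about 2 mm. A picture is of the moment at which its call begins. There is no depth.
- bot.hand_in(): hands the job in; it is judged then, once.
Trained networks look in the newest picture that a camera, given by its name, has taken for a name from the list of things; names that differ only in an ending like _2 or _b are one class to them, and where a whole thing is asked for, a point or a joint stands for the part that bears it (a point fixed in the world has none). Each returns a list of dicts, best first, with "confidence" (0 to 1); they miss things now and then, are a little off and sometimes report something else, mostly with a low value. They report only what shows in the picture. A call takes as long as a camera call. They do not tell look-alikes from the thing itself.
- finder.recognise(camera, name): "at" ([x, y, z] in m, in world coordinates, good to about 4 mm: the middle of the surface that is visible of it).
- finder.outline_of(camera, name): "pixels" (420x560 bool, what is visible of it).
The state is a dict: "time_s": time; "joint_positions": joint angles; "qvel": joint speeds; "tau": joint torques, N m; "position": TCP position; "tcp_rot": TCP orientation; "force": force on the tool from outside, world axes, zero at the start; "moment": the same for the moment, N m; "opening": opening from 0.0 (shut) to 1.0 (fully open); "grasp_force": force on a finger pad.
Only numpy, scipy, OpenCV 4.12 (cv2) and the standard library are available. Lean on these libraries where they do the work, as an engineer would, in place of code of your own. Each camera call takes 0.05 s, during which the arm holds its last target. There are 200 camera calls.

### The job

Get the spice grinder ready and start it: take the orange-handled blade key from its stand, tighten the slotted brass screw in the cup clockwise until it stops, and stand the key back in its stand. Then drop the bayonet lid into the collar with its lugs through the notches, turn it clockwise against its spring to the orange pulse mark, and finish holding it there - it must not be turned on to the red lock click, and the loose jars and mug must stay where they are.

Things in the scene. Friction and masses are not known exactly. Their poses are not given: they have to be found in the camera images.
- grinder: Cordless spice grinder, fixed: steel, 107 mm wide at the foot, 100 mm at its black collar, 95 mm high. Origin: centre of its underside, z up. Collar bore 76 mm; its 5 mm thick lip has two notches 18 mm wide, at the grinder's +x and -x sides, out to a bore of 88 mm; below the lip an 88 mm groove lets the lid's lugs turn. The cup is open down to 42 mm height.
- rim (a point): Centre of the grinder's mouth, level with the top of its collar, 95 mm up; axes as the grinder's. Marks on the rim at 47 mm radius, going clockwise seen from above: a white dot at the notch (insert here), an orange bar 0.70 rad on (pulse), a red square 1.25 rad from the dot (lock click). They repeat half a turn round, for the other lug.
- blade_screw (a joint): Slotted brass screw on the grinder's axis at the bottom of the cup, head 24 mm wide. Its value grows as it turns clockwise seen from above, in rad: 0 to 0.35 at the start (loose), 1.2 is its stop (tight). It turns stiffly, about 0.06 N m, and stays where it is left.
- screw_slot (a point): Middle of the floor of the screw's slot, on the grinder's axis, 48 mm above the worktop; it turns with the screw. Its x axis runs along the slot, which is 6.5 mm wide, 7 mm deep, 23 mm long and open at its ends.
- key: Blade key, 98 mm long, 90 g, upright in its stand. Origin: centre of the tip's underside, z up. Flat steel tip 14 mm (along x) by 3.5 mm (y) by 8 mm; shaft 10 mm thick; black collar 32 mm wide from 62 to 67 mm; orange grip bar 50 mm long (along x), 22 mm thick (y), from 67 to 98 mm. Half-turned it is the same.
- stand: Grey key stand, fixed: round foot 68 mm wide, 8 mm high, round post 37 mm thick up to 64 mm. Origin: centre of its underside. A round hole 22 mm wide runs down through it; the key hangs in it by its collar, the key's origin then 2 mm above the stand's.
- lid: Bayonet lid, 83 mm high, 0.13 to 0.21 kg, on the worktop. Origin: centre of its underside, z up. Black plug 72 mm wide with two lugs at +x and -x, out to 85 mm, each 12 mm wide, from 4 to 9 mm; shoulder 86 mm wide from 16 to 22 mm; smoky dome; black cap up to 53 mm; grey grip bar 54 mm long (along x, in line with the lugs), 22 mm thick (y), from 53 to 83 mm.
- lid_shoulder (a point): Centre of the shoulder's underside, 16 mm above the lid's origin; axes as the lid's. It rests on the grinder's rim when the lid is seated. White index lines on the shoulder stand over the lugs. The lid fits either way round, its x axis within 0.07 rad of the grinder's x axis to enter; plug and lugs have about 2 mm of play.
- lid_switch (a joint): Sprung switch ring in the collar, in rad. The lugs meet its tabs once the lid is turned about 0.24 rad clockwise from the notches; from there it turns with the lid: 0 at rest, 0.46 with the lid at the orange mark, from 0.6 sprung lock noses are felt, 1.0 lock click, 1.1 stop. It pushes the lid back with 0.06 N m at 0, 0.15 N m at the orange mark.
- honey_jar: Loose honey jar, 71 mm wide, 110 mm high, at the back; origin at its underside. Leave it. It stands under a wall shelf whose underside is about 0.56 m above the worktop and whose front edge is about 0.58 m ahead of the robot: swing the arm past it drawn in.
- spice_jar: Loose spice jar with green cap, 46 mm wide, 106 mm high, at the back; origin at its underside. Leave it.
- mug: Loose green mug, 96 mm high, on the board at the left; origin at its underside. Leave it.
Not all that is in view belongs to the job. Of the things that look like the key, the larger one is meant. What is shaped like the lid but purple is not meant.

How it is judged (in metres and radians):
On the way, in this order (a step that is already met when the one before it is completed fails the run):
1. the key's tip is in the screw's slot and the screw has been turned clockwise to within 0.1 rad of its stop (value of joint blade_screw above 1.1 rad and distance between key and screw_slot below 0.006 m), for 0.1 s.
2. the key stands in its stand again, let go (horizontal distance between key and stand below 0.01 m and height (world z) of key below 0.006 m and angle between key's own z axis and vertical below 0.12 rad and contact force between the fingers and key below 0.1 N), for 0.2 s.
3. the lid is fully seated in the collar, lugs through the notches (horizontal distance between lid and grinder below 0.004 m and z of lid in the frame of grinder below 0.082 m and angle between lid's own z axis and vertical below 0.08 rad), for 0.1 s.
At the end, for the whole second after the job is handed in: The fingers hold the seated lid (within 4 mm of the axis, 3 mm of its seat, level within 0.08 rad), switch ring at 0.33 to 0.60 rad, so the lid is about at the orange mark; screw within 0.12 rad of its stop; key upright in its stand, within 10 mm of its middle; jars and mug unmoved (all of step 3 and value of joint lid_switch between 0.33 and 0.6 rad and contact force between the fingers and lid above 1 N and value of joint blade_screw above 1.08 rad and horizontal distance between key and stand below 0.01 m and height (world z) of key below 0.006 m and angle between key's own z axis and vertical below 0.12 rad); the arm keeps its last pose, push and grip.
It fails at once if the lid is turned on past the pulse mark into the lock (value of joint lid_switch above 0.9 rad).
It fails at once if a loose jar or the mug is moved by more than 30 mm (distance of any of honey_jar, spice_jar, mug from where it was at the start of the episode above 0.03 m).
It also fails if it takes over 70 s, if anything falls off the work surface, if the arm or the gripper's body presses on something with over 40 N, if the wrist force passes 120 N, or if a joint passes its speed limit or range.

## Working session

There is one attempt and no reset: what is moved stays moved. The work goes in short steps, Python scripts to look and compute and a tool call to move; the robot and the scene stay as the last step left them, time stands still between calls to the robot, and variables do not carry over. Pictures are saved under pics/ and viewed, at most 10 in all, crops included, and the job is handed in when it is done.

Besides the shell and the picture viewer there is one more tool, called after "Emit:" as a command line: name --argument value ..., lists and objects as JSON in quotes. play_rows: Moves the arm, as the interface text tells. Its arguments: {"type":"object","properties":{"motion":{"type":"array"},"fingers":{"type":"number"}},"required":["motion"]}

```bash
mkdir -p pics
cat > h.py <<'E'
from rig import bot, imaging, finder
import numpy as np, cv2
def cap(n,save=None):
    c=imaging.capture(n)
    if save: cv2.imwrite('pics/'+save,c['frame'][:,:,::-1])
    return c
def ray(c,px,z):
    K,R,t=[np.array(c[k]) for k in('camera_matrix','R','t')]
    d=R.T@np.linalg.solve(K,[px[0],px[1],1.]);o=-R.T@t
    return o+d*(z-o[2])/d[2]
def proj(c,X):
    K,R,t=[np.array(c[k]) for k in('camera_matrix','R','t')]
    p=K@(R@np.array(X)+t);return p[:2]/p[2]
E
python3 - <<'E'
from h import *
np.set_printoptions(precision=4,suppress=True)
a=cap('scene');b=cap('top')
cv2.imwrite('pics/scene.png',a['frame'][:,:,::-1]);cv2.imwrite('pics/top.png',b['frame'][:,:,::-1])
for cam,c in(('scene',a),('top',b)):
  for n in['grinder','key','stand','lid','blade_screw','honey_jar','spice_jar','mug']:
    print(cam,n,[(np.round(r['at'],3),round(r['confidence'],2),proj(c,r['at']).round()) for r in finder.recognise(cam,n)[:3]])
s=bot.read_state();print(s['position'],s['tcp_rot'],s['opening'],s['time_s'])
E
```

```text
scene grinder [(array([ 0.485, -0.126,  0.059]), 0.62, array([328., 248.]))]
scene key [(array([ 0.43 , -0.283,  0.099]), 0.9, array([379., 289.])), (array([ 0.348, -0.261,  0.063]), 0.49, array([342., 321.]))]
scene stand [(array([ 0.427, -0.292,  0.01 ]), 0.73, array([374., 320.]))]
scene lid [(array([0.485, 0.021, 0.049]), 0.75, array([279., 222.])), (array([ 0.352, -0.045,  0.049]), 0.72, array([260., 266.]))]
scene blade_screw []
scene honey_jar [(array([0.648, 0.041, 0.074]), 0.81, array([315., 182.])), (array([ 0.649, -0.036,  0.068]), 0.18, array([338., 196.]))]
scene spice_jar [(array([ 0.647, -0.037,  0.066]), 0.79, array([338., 197.])), (array([0.646, 0.043, 0.079]), 0.52, array([314., 180.])), (array([ 0.485, -0.126,  0.061]), 0.49, array([328., 247.]))]
scene mug [(array([0.407, 0.308, 0.11 ]), 0.92, array([178., 169.]))]
top grinder [(array([ 0.507, -0.111,  0.04 ]), 0.56, array([330., 209.])), (array([0.414, 0.342, 0.078]), 0.44, array([139., 251.]))]
top key [(array([ 0.443, -0.28 ,  0.1  ]), 0.5, array([407., 234.])), (array([ 0.351, -0.245,  0.066]), 0.45, array([390., 273.]))]
top stand [(array([ 0.444, -0.265,  0.008]), 0.75, array([392., 234.]))]
top lid [(array([ 0.37 , -0.029,  0.054]), 0.91, array([298., 266.])), (array([0.502, 0.033, 0.055]), 0.83, array([271., 211.]))]
top blade_screw [(array([ 0.507, -0.108,  0.055]), 0.65, array([330., 208.]))]
top honey_jar [(array([ 0.444, -0.265,  0.007]), 0.32, array([392., 234.]))]
top spice_jar [(array([ 0.652, -0.026,  0.102]), 0.55, array([295., 145.]))]
top mug [(array([0.414, 0.343, 0.076]), 0.59, array([138., 251.]))]
[0.1917 0.5948 0.2396] [[-0.9518  0.3068  0.    ]
 [ 0.3068  0.9518  0.    ]
 [-0.      0.     -1.    ]] 0.9967977939351698 0.9
```

Run:
```python
import cv2
t=cv2.imread('pics/top.png')[130:310,220:440]
cv2.imwrite('pics/topc.png',cv2.resize(t,(733,600),interpolation=cv2.INTER_CUBIC))
```

```text
(no output)
```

View pics/scene.png

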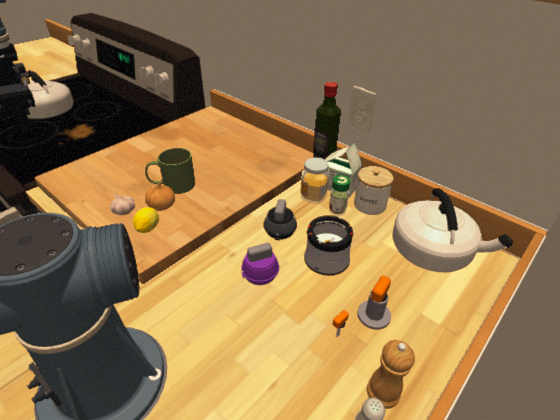

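View pics/topc.png

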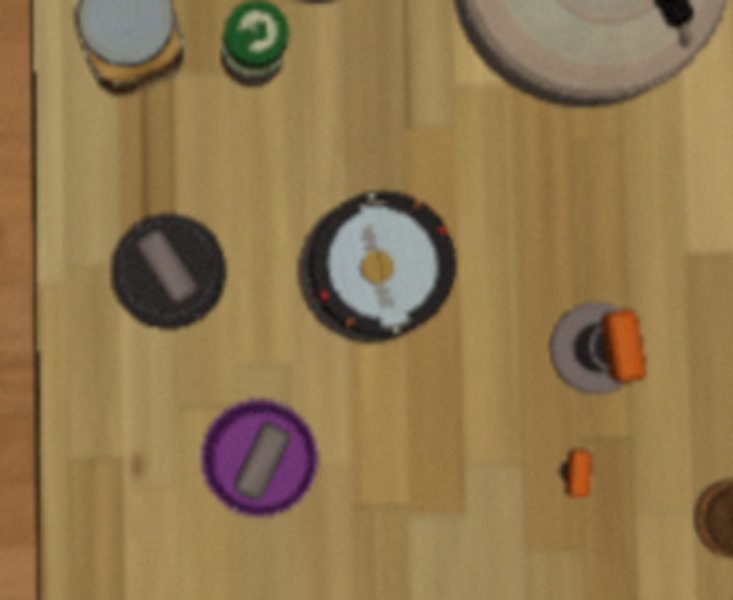

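The candidates that look like the key are scene (379,289) and (341,321). The first is larger and stands in the grey stand, so it is the key. The lids are black at (280,220) and purple at (260,266); black is meant. The enlarged top crop confirms both: key at crop (622,345), lid at crop (168,270).

Next I swing over, drawn in, for a close look.

```bash
cat >> h.py <<'E'
from scipy.spatial.transform import Rotation as Ro
np.set_printoptions(precision=4,suppress=True)
def Rd(yaw):
    c,s=np.cos(np.radians(yaw)),np.sin(np.radians(yaw))
    return np.array([[c,s,0],[s,-c,0],[0,0,-1.]])
def go(*targets):  # (x,y,z,yaw) -> tool-frame rows from present pose
    s=bot.read_state();R=np.array(s['tcp_rot']);p=np.array(s['position'])
    print('t',s['time_s'],'pos',p,'yaw',np.degrees(np.arctan2(R[1,0],R[0,0])).round(2),'q6',s['joint_positions'][5],'F',np.array(s['force']),'M',np.array(s['moment']),'op',s['opening'],'gf',s['grasp_force'])
    for t in targets:
        print(t,'->',(R.T@(np.array(t[:3])-p)).round(4),Ro.from_matrix(R.T@Rd(t[3])).as_rotvec(degrees=True).round(2))
E
python3 - <<'E'
from h import *
go((0.40,0.2,0.30,162),(0.43,-0.12,0.30,162),(.43,-.12,.3,180))
E
```

```text
t 0.9 pos [0.1917 0.5948 0.2396] yaw 162.13 q6 -10.226442976133631 F [ 0.13    0.3749 -0.1359] M [ 0.0402  0.0685 -0.022 ] op 0.9967977939351698 gf 0.0
(0.4, 0.2, 0.3, 162) -> [-0.3194 -0.3119 -0.0604] [0.   0.   0.13]
(0.43, -0.12, 0.3, 162) -> [-0.4461 -0.6073 -0.0604] [0.   0.   0.13]
(0.43, -0.12, 0.3, 180) -> [-0.4461 -0.6073 -0.0604] [  0.     0.   -17.87]
```

Emit:
play_rows --motion '[[[-0.21, -0.205, -0.06, 0, 0, 0], [-0.21, -0.205, -0.06, 0, 0, 0], [-0.21, -0.205, -0.06, 0, 0, 0], [-0.21, -0.205, -0.06, 0, 0, 0], [-0.21, -0.205, -0.06, 0, 0, 0], [-0.21, -0.205, -0.06, 0, 0, 0], [-0.21, -0.205, -0.06, 0, 0, 0], [-0.21, -0.205, -0.06, 0, 0, 0]]]'

```text
time_s: 1.57
position: [0.3314, 0.3314, 0.301]
tcp_rot: [[-0.95, 0.311, 0.003], [0.311, 0.95, -0.001], [-0.004, 0.0, -1.0]]
force: [0.1, 0.4, 0.0]
opening: 1.001
grasp_force: 0.0
```

Emit:
play_rows --motion '[[[-0.11, -0.107, 0, 0, 0, 0], [-0.11, -0.107, 0, 0, 0, 0], [-0.11, -0.107, 0, 0, 0, 0], [-0.11, -0.107, 0, 0, 0, 0], [-0.17, -0.25, 0, 0, 0, 0], [-0.17, -0.25, 0, 0, 0, 0], [-0.17, -0.25, 0, 0, 0, 0], [-0.17, -0.25, 0, 0, 0, 0]]]'

```text
time_s: 2.23
position: [0.414, 0.0428, 0.2997]
tcp_rot: [[-0.951, 0.308, 0.001], [0.308, 0.951, -0.001], [-0.001, -0.0, -1.0]]
force: [0.4, -0.1, -0.0]
opening: 0.999
grasp_force: 0.0
```

Emit:
play_rows --motion '[[[-0.066, -0.152, 0, 0, 0, -18], [-0.066, -0.152, 0, 0, 0, -18], [-0.066, -0.152, 0, 0, 0, -18], [-0.066, -0.152, 0, 0, 0, -18], [-0.066, -0.152, 0, 0, 0, -18], [-0.066, -0.152, 0, 0, 0, -18]]]'

```text
time_s: 2.73
position: [0.4314, -0.1236, 0.2998]
tcp_rot: [[-1.0, 0.002, 0.002], [0.002, 1.0, -0.002], [-0.002, -0.002, -1.0]]
force: [-0.2, 0.1, 0.3]
opening: 1.0
grasp_force: 0.0
```

Run:
```python
from h import *
c=cap('wrist','w1.png')
go()
C=-np.array(c['R']).T@np.array(c['t']);print('cam',C,'fwd',np.array(c['R'])[2],'K',np.array(c['camera_matrix']).ravel())
for n,X in dict(grinder=(.505,-.115,.095),key=(.44,-.27,.098),lid=(.5,.03,.08)).items(): print(n,proj(c,X))
for n in ['grinder','key','stand','lid','blade_screw']:
    print(n,[(np.round(r['at'],3),round(r['confidence'],2),proj(c,r['at']).round()) for r in finder.recognise('wrist',n)[:3]])
```

```text
t 2.7833 pos [ 0.4305 -0.1212  0.2995] yaw 179.92 q6 -120.04434442050069 F [ 0.3157  0.1324 -0.7665] M [ 0.0377  0.0416 -0.0291] op 1.0002322925666307 gf 0.0
cam [ 0.3597 -0.1236  0.4449] fwd [ 0.2675 -0.0035 -0.9636] K [314.1717   0.     285.2525   0.     314.1717 207.4537   0.       0.
   1.    ]
grinder [293.6009 246.25  ]
key [157.2381 194.0636]
lid [410.5869 237.6904]
grinder [(array([ 0.498, -0.113,  0.049]), 0.56, array([295., 228.]))]
key [(array([ 0.352, -0.248,  0.066]), 0.82, array([179., 114.]))]
stand [(array([ 0.431, -0.266,  0.005]), 0.77, array([185., 173.]))]
lid [(array([0.49 , 0.029, 0.054]), 0.95, array([403., 224.])), (array([ 0.366, -0.038,  0.057]), 0.6, array([358., 125.]))]
blade_screw [(array([ 0.5  , -0.115,  0.054]), 0.64, array([293., 231.])), (array([ 0.5  , -0.114,  0.053]), 0.42, array([294., 230.]))]
```

View pics/w1.png

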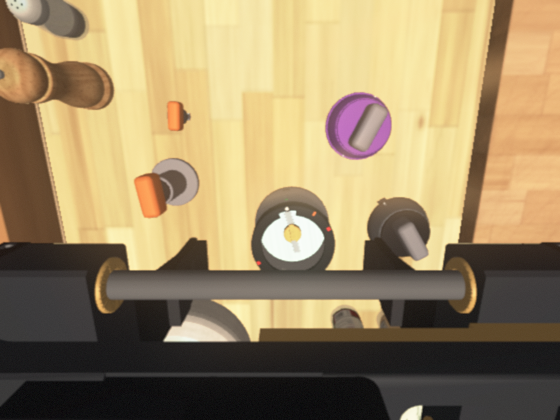

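The wrist view shows the key's grip at (150,195) in its stand, the small decoy at (175,115), the grinder's mouth at (293,240), and the black lid at (400,228) with its bar at (410,240). The purple lid is at (358,125).

Now I fit the models for precise poses.

```bash
cat >> h.py <<'E'
from scipy.optimize import minimize
def box(x,y,yaw,L,W,z0,z1):
    a=np.radians(yaw);u=np.array([np.cos(a),np.sin(a)]);v=np.array([-u[1],u[0]])
    return [np.r_[np.array([x,y])+i*u*L/2+j*v*W/2,z] for i in(-1,1) for j in(-1,1) for z in(z0,z1)]
def fitbar(c,mask,x0,L,W,z0,z1,S=4):
    m=cv2.resize(mask.astype(np.uint8),None,fx=S,fy=S,interpolation=cv2.INTER_NEAREST)
    def cost(p):
        P=np.array([proj(c,q) for q in box(p[0],p[1],p[2]*100,L,W,z0,z1)])
        h=cv2.convexHull(((P+.5)*S).astype(np.float32)).round().astype(np.int32)
        r=np.zeros_like(m);cv2.fillConvexPoly(r,h,1)
        return 1-(r&m).sum()/max(1,(r|m).sum())
    best=min((minimize(cost,[x0[0],x0[1],y/100],method='Nelder-Mead',options=dict(initial_simplex=np.array([[x0[0],x0[1],y/100],[x0[0]+.01,x0[1],y/100],[x0[0],x0[1]+.01,y/100],[x0[0],x0[1],y/100+.15]]))) for y in x0[2]),key=lambda r:r.fun)
    return best.x[:2],best.x[2]*100,best.fun
def comp(mask,px):
    n,l,s,ce=cv2.connectedComponentsWithStats(mask.astype(np.uint8))
    i=min((k for k in range(1,n) if s[k,4]>40),key=lambda k:np.hypot(*(ce[k]-px)));return l==i
def orange(f):
    h=cv2.cvtColor(f,cv2.COLOR_RGB2HSV);return (h[...,0]>4)&(h[...,0]<16)&(h[...,1]>190)&(h[...,2]>90)
E
python3 - <<'E'
from h import *
for n,px in(('wrist',(150,195)),('top',(407,234)),('scene',(381,290))):
    c=cap(n);m=comp(orange(c['frame']),px);print(n,m.sum(),fitbar(c,m,(.44,-.27,(-20,0,20)),.05,.022,.067,.098))
    if n=='wrist': w=c
f=w['frame'];o=finder.outline_of('wrist','lid')
for r in o:
    ys,xs=np.nonzero(r['pixels']);print('lid outl',r['confidence'],xs.mean(),ys.mean(),r['pixels'].sum())
    if abs(xs.mean()-400)<25:
        v=f.max(2);b=v[r['pixels']];print(np.percentile(b,[5,25,50,75,90,97]))
h=cv2.resize(f[180:285,235:445],(800,400),interpolation=cv2.INTER_CUBIC);cv2.imwrite('pics/w1c.png',h[:,:,::-1])
r=finder.outline_of('wrist','stand');print([(x['confidence'],np.argwhere(x['pixels']).mean(0)) for x in r])
E
```

```text
Traceback (most recent call last):
  File "h.py", line 39, in comp
    i=min((k for k in range(1,n) if s[k,4]>40),key=lambda k:np.hypot(*(ce[k]-px)));return l==i
ValueError: min() iterable argument is empty
```

```bash
sed -i 's/^    h=cv2.cvtColor(f,cv2.COLOR_RGB2HSV).*/    h=cv2.cvtColor(f,cv2.COLOR_RGB2HSV);return (h[...,0]<14)\&(h[...,1]>165)\&(h[...,2]>110)/' h.py
python3 - <<'E'
from h import *
f=cv2.imread('pics/w1.png')[:,:,::-1];print(cv2.cvtColor(np.ascontiguousarray(f),cv2.COLOR_RGB2HSV)[185:212:6,140:162:6].tolist())
for n,px in(('wrist',(150,195)),('top',(407,234)),('scene',(381,290))):
  try:
    c=cap(n)
    if n=='wrist': w=c
    m=comp(orange(c['frame']),px);print(n,m.sum(),fitbar(c,m,(.44,-.27,(-20,0,20)),.05,.022,.067,.098))
  except Exception as e: print(n,e)
f=w['frame'];cap('wrist');o=finder.outline_of('wrist','lid')
for r in o:
    ys,xs=np.nonzero(r['pixels']);print('lid outl',r['confidence'],xs.mean(),ys.mean(),r['pixels'].sum())
    if abs(xs.mean()-400)<25:
        v=f.max(2);b=v[r['pixels']];print(np.percentile(b,[5,25,50,75,90,97]))
h=cv2.resize(f[180:285,235:445],(800,400),interpolation=cv2.INTER_CUBIC);cv2.imwrite('pics/w1c.png',h[:,:,::-1])
r=finder.outline_of('wrist','stand');print([(x['confidence'],np.argwhere(x['pixels']).mean(0)) for x in r])
E
```

```text
[[[13, 167, 252], [13, 162, 253], [10, 177, 212], [11, 162, 132]], [[12, 171, 252], [14, 163, 253], [11, 177, 238], [11, 163, 136]], [[12, 172, 250], [13, 166, 253], [12, 171, 247], [11, 166, 140]], [[12, 161, 242], [13, 166, 253], [13, 166, 252], [10, 171, 166]], [[21, 106, 244], [13, 168, 252], [14, 161, 253], [10, 180, 215]]]
wrist 686 (array([ 0.4445, -0.2839]), np.float64(18.413608935928828), np.float64(0.4960044089280794))
top 416 (array([ 0.44, -0.27]), np.float64(-20.0), np.float64(1.0))
scene 146 (array([ 0.4486, -0.2791]), np.float64(12.974161951303149), np.float64(0.637999053179738))
lid outl 0.81 354.2760401721664 127.53228120516499 3485
lid outl 0.74 397.34504207830224 227.26161727039883 2733
[ 71.  87. 108. 141. 175. 188.]
[(0.7, array([180.4775, 174.5792]))]
```

View pics/w1c.png

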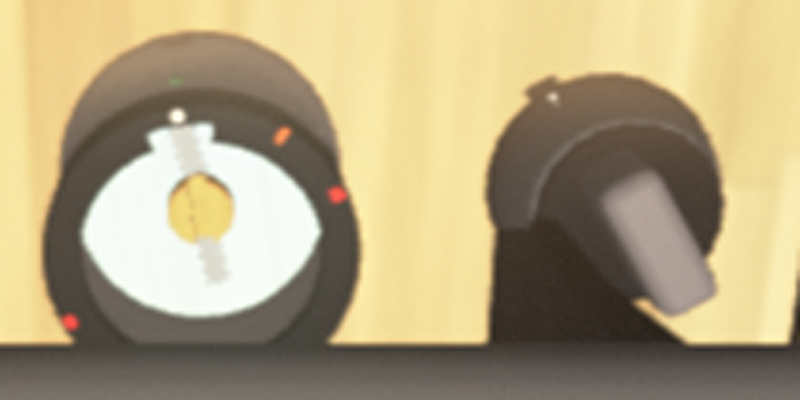

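The crop shows the near white dot at (177,116), orange bar (283,135), reds at (337,194) and (70,322), the brass screw at (200,208), and the lid's index mark at (552,97).

```bash
sed -i 's/return (h\[...,0\]<14).*/return (h[...,0]<17)\&(h[...,1]>135)\&(h[...,2]>100)/' h.py
python3 - <<'E'
from h import *
for n,px in(('wrist',(150,195)),('top',(407,234)),('scene',(381,290))):
    c=cap(n);m=comp(orange(c['frame']),px);print(n,m.sum(),fitbar(c,m,(.44,-.27,(-20,0,20)),.05,.022,.067,.098))
    if n=='wrist': w=c
    if n=='top': t=c
P={k:ray(w,(235+(a+.5)/3.81-.5,180+(b+.5)/3.81-.5),z) for k,(a,b,z) in dict(white=(177,116,.095),orange=(283,135,.095),red=(337,194,.095),red2=(70,322,.095),screw=(200,208,.055),lidmark=(552,97,.022),bartop=(680,300,.083)).items()}
for k in P: print(k,P[k])
# top-cam marks, crop scale 3.333 offset (220,130)
Q={k:ray(t,(220+(a+.5)/3.333-.5,130+(b+.5)/3.333-.5),z) for k,(a,b,z) in dict(white=(372,197,.095),white2=(397,330,.095),orange=(420,206,.095),red=(443,231,.095),red2=(325,295,.095),orange2=(350,322,.095),screw=(377,267,.055)).items()}
for k in Q: print('top',k,Q[k])
# lid bar: brightest grey inside outline
for n,p0 in(('wrist',(400,228)),('top',(271,211))):
    c=cap(n)
    for r in finder.outline_of(n,'lid'):
        if np.hypot(*(np.argwhere(r['pixels']).mean(0)[::-1]-p0))<25:
            v=cv2.GaussianBlur(c['frame'],(3,3),0).max(2);mm=cv2.dilate(r['pixels'].astype(np.uint8),np.ones((5,5)))>0
            th,_=cv2.threshold(v[mm].reshape(-1,1),0,255,cv2.THRESH_OTSU)
            hsv=cv2.cvtColor(c['frame'],cv2.COLOR_RGB2HSV)
            m=mm&(v>th)&(hsv[...,1]<75);m=cv2.morphologyEx(m.astype(np.uint8),cv2.MORPH_OPEN,np.ones((3,3)));m=comp(m>0,p0)
            print('lid',n,th,m.sum(),fitbar(c,m,(.5,.03,(20,35,50)),.054,.022,.060,.083))
go((.44,-.12,.22,180))
E
```

```text
wrist 1068 (array([ 0.4443, -0.2847]), np.float64(16.09686759211392), np.float64(0.21725985983234852))
top 55 (array([ 0.44, -0.27]), np.float64(-20.0), np.float64(1.0))
scene 346 (array([ 0.4483, -0.2791]), np.float64(9.381902205953951), np.float64(0.16143292682926824))
white [ 0.4582 -0.1249  0.095 ]
orange [ 0.4641 -0.0926  0.095 ]
red [ 0.4831 -0.0754  0.095 ]
red2 [ 0.5266 -0.1591  0.095 ]
screw [ 0.5026 -0.1175  0.055 ]
lidmark [0.4713 0.0112 0.022 ]
bartop [0.5238 0.0399 0.083 ]
top white [ 0.5498 -0.1084  0.095 ]
top white2 [ 0.457  -0.1236  0.095 ]
top orange [ 0.5429 -0.1417  0.095 ]
top red [ 0.5252 -0.1573  0.095 ]
top red2 [ 0.4821 -0.0743  0.095 ]
top orange2 [ 0.4631 -0.0912  0.095 ]
top screw [ 0.5034 -0.1151  0.055 ]
lid wrist 146.0 501 (array([0.5054, 0.0338]), np.float64(41.7805759678359), np.float64(0.4497574497574498))
lid top 101.0 120 (array([0.505 , 0.0347]), np.float64(21.23763433322898), np.float64(0.46930309734513276))
t 3.7333 pos [ 0.43   -0.1198  0.2995] yaw -179.88 q6 -120.08931668116915 F [ 0.2588  0.6371 -0.6248] M [0.0132 0.0167 0.0078] op 0.9977951025862256 gf 0.0
(0.44, -0.12, 0.22, 180) -> [-0.01   -0.0003  0.0795] [ 0.   -0.    0.12]
```

Emit:
play_rows --motion '[[[-0.074, 0.004, 0.13, 0, 0, 0], [-0.074, 0.004, 0.13, 0, 0, 0], [-0.074, 0.004, 0.13, 0, 0, 0], [-0.074, 0.004, 0.13, 0, 0, 0], [-0.074, 0.004, 0.13, 0, 0, 0], [-0.074, 0.004, 0.13, 0, 0, 0]]]'

```text
time_s: 4.23
position: [0.5034, -0.1152, 0.1684]
tcp_rot: [[-1.0, -0.003, -0.003], [-0.003, 1.0, 0.001], [0.003, 0.001, -1.0]]
force: [-0.3, -0.2, -0.2]
opening: 1.003
grasp_force: 0.0
```

Run:
```python
from h import *
import pickle
c=cap('wrist');pickle.dump(c,open('g.pkl','wb'));go()
p=proj(c,(.504,-.1163,.055)).round().astype(int);print(p,proj(c,(.504,-.1163,.095)))
f=c['frame'][p[1]-75:p[1]+75,p[0]-75:p[0]+75];print(f.shape)
cv2.imwrite('pics/g.png',cv2.resize(f,(600,600),interpolation=cv2.INTER_CUBIC)[:,:,::-1])
```

```text
t 4.2833 pos [ 0.5036 -0.1155  0.1697] yaw -179.85 q6 -115.45701882198604 F [1.0274 0.307  0.7253] M [ 0.009  -0.001  -0.0168] op 0.9984718150529627 gf 0.0
[285 209] [284.5934 223.2901]
(150, 150, 3)
```

View pics/g.png

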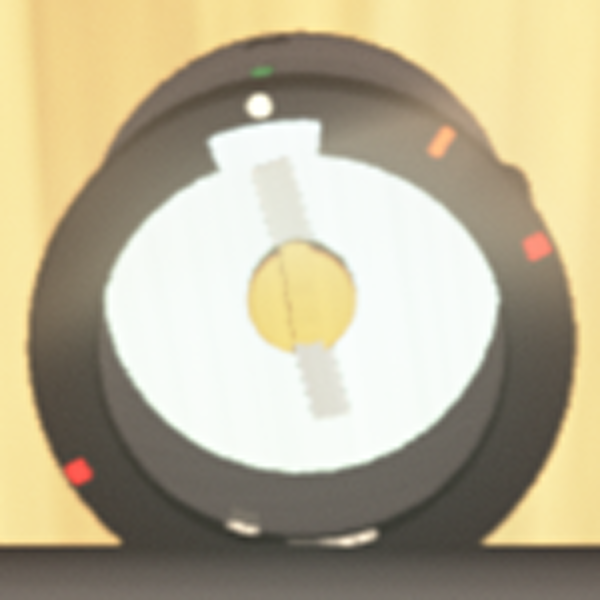

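Emit:
play_rows --motion '[[[0.059, -0.166, -0.03, 0, 0, 0], [0.059, -0.166, -0.03, 0, 0, 0], [0.059, -0.166, -0.03, 0, 0, 0], [0.059, -0.166, -0.03, 0, 0, 0], [0.059, -0.166, -0.03, 0, 0, 0], [0.059, -0.166, -0.03, 0, 0, 0]]]'

```text
time_s: 4.78
position: [0.4449, -0.286, 0.2027]
tcp_rot: [[-1.0, 0.003, 0.004], [0.003, 1.0, -0.005], [-0.004, -0.005, -1.0]]
force: [0.2, 0.2, 0.7]
opening: 1.001
grasp_force: 0.0
```

Run:
```python
from h import *
c=cap('wrist','k.png');go()
px=proj(c,(.446,-.282,.098));m=comp(orange(c['frame']),px);print(px,m.sum(),fitbar(c,m,(.446,-.282,(0,10,20)),.05,.022,.067,.098))
M=cv2.morphologyEx(m.astype(np.uint8),cv2.MORPH_CLOSE,np.ones((3,3)))
cnt=max(cv2.findContours(M,0,2)[0],key=cv2.contourArea);r=cv2.minAreaRect(cnt);print(r)
B=cv2.boxPoints(r);W=np.array([ray(c,b,.098) for b in B]);print(W)
```

```text
t 4.8333 pos [ 0.4449 -0.2834  0.2018] yaw 179.91 q6 -134.57724115626206 F [0.487  0.9323 0.2854] M [-0.0073 -0.0106 -0.0268] op 1.0019885003247244 gf 0.0
[291.6537 211.0777] 1448 (array([ 0.4465, -0.2827]), np.float64(7.757382334660538), np.float64(0.16254570466640117))
((290.1499938964844, 206.55001831054688), (57.982757568359375, 26.4457950592041), 81.8698959350586)
[[ 0.4197 -0.2971  0.098 ]
 [ 0.4167 -0.2761  0.098 ]
 [ 0.4656 -0.2687  0.098 ]
 [ 0.469  -0.2908  0.098 ]]
```

The screw slot's dark edge runs from (278,250) to (295,350) in the crop, about 9–10° in world yaw. The grinder centre is about (0.504,-0.1163) with yaw 9.2°. The key is at (0.4445,-0.283) with yaw 8.2°.

Run:
```python
from h import *
import pickle
go((.4445,-.283,.13,188.2),(.4445,-.283,.087,188.2))
g=pickle.load(open('g.pkl','rb'))
A=[ray(g,(210+(a+.5)/4-.5,134+(b+.5)/4-.5),z) for a,b,z in((278,250,.055),(295,350,.055),(302,298,.055),(260,105,.095),(441,141,.095),(538,246,.095),(77,473,.095))]
print(np.array(A));d=A[1]-A[0];print(np.degrees(np.arctan2(d[1],d[0])))
```

```text
t 4.8333 pos [ 0.4449 -0.2834  0.2018] yaw 179.91 q6 -134.57724115626206 F [0.487  0.9323 0.2854] M [-0.0073 -0.0106 -0.0268] op 1.0019885003247244 gf 0.0
(0.4445, -0.283, 0.13, 188.2) -> [0.0006 0.0005 0.0718] [-0.15  0.16 -8.29]
(0.4445, -0.283, 0.087, 188.2) -> [0.0007 0.0006 0.1148] [-0.15  0.16 -8.29]
[[ 0.4929 -0.121   0.055 ]
 [ 0.5151 -0.1174  0.055 ]
 [ 0.5035 -0.1159  0.055 ]
 [ 0.4578 -0.1233  0.095 ]
 [ 0.464  -0.0917  0.095 ]
 [ 0.4827 -0.0738  0.095 ]
 [ 0.5267 -0.1581  0.095 ]]
9.294942726373755
```

Emit:
play_rows --motion '[[[0.0005, 0.0005, 0.04, 0, 0, -8.3], [0.0005, 0.0005, 0.075, 0, 0, -8.3], [0.0005, 0.0005, 0.1, 0, 0, -8.3], [0.0005, 0.0005, 0.1148, 0, 0, -8.3], [0.0005, 0.0005, 0.1148, 0, 0, -8.3]]]' --fingers 0.055

```text
time_s: 5.25
position: [0.4432, -0.2776, 0.0825]
tcp_rot: [[-0.989, -0.148, -0.005], [-0.148, 0.989, 0.006], [0.004, 0.006, -1.0]]
force: [-0.3, 0.3, -0.0]
opening: 0.706
grasp_force: 0.0
```

Emit:
play_rows --motion '[[[0, 0, 0, 0, 0, 0], [0, 0, 0, 0, 0, 0], [0, 0, 0, 0, 0, 0], [0, 0, 0, 0, 0, 0], [0, 0, 0, 0, 0, 0]]]' --fingers 0.0

```text
time_s: 5.67
position: [0.4455, -0.2817, 0.086]
tcp_rot: [[-0.989, -0.147, 0.002], [-0.147, 0.989, -0.002], [-0.002, -0.002, -1.0]]
force: [-0.4, 0.4, 6.3]
opening: 0.339
grasp_force: 3.2
```

Run:
```python
from h import *
go()
c=cap('wrist','k2.png')
m=comp(orange(c['frame']),proj(c,(.4445,-.283,.098)));print(m.sum(),np.argwhere(m).mean(0),np.argwhere(m).min(0),np.argwhere(m).max(0))
go()
```

```text
t 5.6667 pos [ 0.4455 -0.2817  0.086 ] yaw -171.55 q6 -142.90196170886378 F [-0.4267  0.363   6.3354] M [-0.2849  0.0401 -0.0463] op 0.33935450308706794 gf 3.2230146043002605
834 [308.3801 284.2074] [299 262] [319 306]
t 5.7167 pos [ 0.4457 -0.2819  0.0863] yaw -171.56 q6 -142.89795275230279 F [-0.9504  2.4803  9.9568] M [ 0.3991  0.0949 -0.0035] op 0.2985729589018564 gf 5.014306604862213
```

Emit:
play_rows --motion '[[[0, 0, -0.004, 0, 0, 0], [0, 0, -0.004, 0, 0, 0], [0, 0, -0.004, 0, 0, 0], [0, 0, -0.004, 0, 0, 0], [0, 0, -0.004, 0, 0, 0]]]'

```text
time_s: 6.13
position: [0.4446, -0.281, 0.0885]
tcp_rot: [[-0.989, -0.147, -0.0], [-0.147, 0.989, 0.0], [0.0, 0.001, -1.0]]
force: [0.2, -0.8, -0.7]
opening: 0.247
grasp_force: 30.0
```

Run:
```python
from h import *
go()
c=cap('wrist')
px=proj(c,(.4445,-.283,.1));m=comp(orange(c['frame']),px);print(px,m.sum(),np.argwhere(m).mean(0),np.argwhere(m).min(0),np.argwhere(m).max(0))
go()
```

```text
t 6.1333 pos [ 0.4446 -0.281   0.0885] yaw -171.57 q6 -142.9042904581419 F [ 0.1991 -0.7881 -0.7321] M [0.0156 0.0308 0.0009] op 0.24740281978964412 gf 29.957362340355758
[282.8734 277.5527] 749 [307.5154 285.4833] [299 264] [317 307]
t 6.1833 pos [ 0.4447 -0.281   0.0885] yaw -171.57 q6 -142.90553228039667 F [-0.5418 -0.2681 -1.4877] M [ 0.0275  0.0104 -0.0335] op 0.2518104717052846 gf 29.95744320040103
```

Emit:
play_rows --motion '[[[0, 0, -0.04, 0, 0, 0], [0, 0, -0.08, 0, 0, 0], [0, 0, -0.115, 0, 0, 0], [-0.083, 0.1545, -0.115, 0, 0, -0.9], [-0.083, 0.1545, -0.115, 0, 0, -0.9], [-0.083, 0.1545, -0.115, 0, 0, -0.9], [-0.083, 0.1545, -0.115, 0, 0, -0.9], [-0.083, 0.1545, -0.115, 0, 0, -0.9]]]'

```text
time_s: 6.85
position: [0.5046, -0.1106, 0.2036]
tcp_rot: [[-0.986, -0.166, -0.001], [-0.166, 0.986, 0.003], [0.0, 0.003, -1.0]]
force: [0.1, -0.6, -1.1]
opening: 0.251
grasp_force: 30.0
```

Emit:
play_rows --motion '[[[0, 0, 0, 0, 0, 0], [0, 0, 0, 0, 0, 0], [0, 0, 0, 0, 0, 0]]]'

```text
time_s: 7.1
position: [0.5041, -0.1174, 0.2036]
tcp_rot: [[-0.987, -0.161, -0.0], [-0.161, 0.987, -0.001], [0.0, -0.001, -1.0]]
force: [-0.4, -0.4, -1.2]
opening: 0.254
grasp_force: 30.0
```

Run:
```python
from h import *
a=cap('scene');b=cap('top');w=cap('wrist')
go((.504,-.116,.2,189.3))
s=bot.read_state();p=np.array(s['position'])
for n,c in(('scene',a),('top',b)):
    q=proj(c,p).round().astype(int);print(n,q,proj(c,p-[0,0,.0865]),proj(c,p+[0,0,.0115]))
    print([(np.round(r['at'],3),round(r['confidence'],2)) for r in finder.recognise(n,'key')[:3]])
q=proj(a,p-[0,0,.03]).astype(int)
L=cv2.resize(a['frame'][q[1]-40:q[1]+60,q[0]-40:q[0]+40],None,fx=5,fy=5,interpolation=cv2.INTER_CUBIC)
q2=proj(w,p-[0,0,.05]).astype(int);print(q,q2)
r=cv2.resize(w['frame'][150:340,200:370],(447,500),interpolation=cv2.INTER_CUBIC)
r=r[:500,:400];print(L.shape,r.shape)
cv2.imwrite('pics/held.png',np.hstack([L,r[:,:400]])[:,:,::-1])
```

```text
t 7.25 pos [ 0.504  -0.1178  0.2036] yaw -170.81 q6 -124.71046626946844 F [-0.2812 -0.0206 -0.8597] M [0.0659 0.0149 0.002 ] op 0.2487609476159845 gf 29.95241745316889
(0.504, -0.116, 0.2, 189.3) -> [-0.0003  0.0017  0.0036] [-0.01 -0.01 -0.11]
scene [336 191] [332.3921 222.9541] [336.8751 186.7172]
[(array([ 0.492, -0.119,  0.205]), 0.75), (array([ 0.345, -0.259,  0.064]), 0.53)]
top [342 205] [336.8415 207.7436] [342.2302 204.5942]
[(array([ 0.473, -0.118,  0.092]), 0.69), (array([ 0.353, -0.246,  0.068]), 0.57)]
[334 202] [286 233]
(500, 400, 3) (500, 400, 3)
```

View pics/held.png

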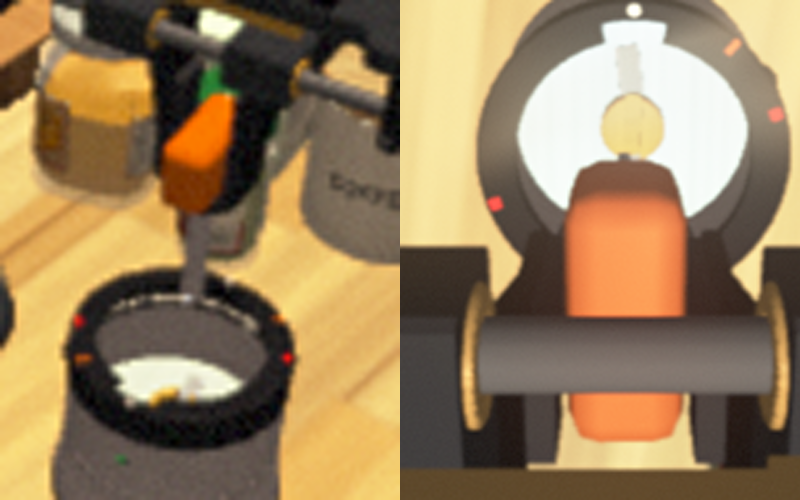

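Scene crop: the key hangs upright with its tip at (195,295), above the cup. Wrist crop: the bar spans (625,197) to (625,440).

Run:
```python
from h import *
w=cap('wrist');s=bot.read_state();p=np.array(s['position'])
A=[ray(w,(200+(x-400+.5)/2.63-.5,150+(y+.5)/2.63-.5),p[2]+.0115) for x,y in((569,197),(683,197),(572,440),(683,440))]
print(np.array(A)-p); print(np.mean(A,0)-p)
go((.504,-.1163,.16,189.3),(.504,-.1163,.1365,189.3))
```

```text
[[-0.0247 -0.0147  0.0115]
 [-0.0279  0.0044  0.0115]
 [ 0.0222 -0.0074  0.0115]
 [ 0.0189  0.0129  0.0115]]
[-0.0029 -0.0012  0.0115]
t 7.4 pos [ 0.5041 -0.1172  0.2037] yaw -170.77 q6 -124.70006779723019 F [ 0.8779  1.0001 -1.1244] M [0.0135 0.0506 0.0502] op 0.25133174697738325 gf 29.952373228152283
(0.504, -0.1163, 0.16, 189.3) -> [-0.0001  0.0009  0.0437] [-0.   -0.01 -0.07]
(0.504, -0.1163, 0.1365, 189.3) -> [-0.0001  0.0009  0.0672] [-0.   -0.01 -0.07]
```

Emit:
play_rows --motion '[[[-0.0015, 0.001, 0.03, 0, 0, 0], [-0.0015, 0.001, 0.05, 0, 0, 0], [-0.0015, 0.001, 0.0585, 0, 0, 0], [-0.0015, 0.001, 0.0585, 0, 0, 0]]]'

```text
time_s: 7.73
position: [0.5041, -0.1147, 0.1434]
tcp_rot: [[-0.987, -0.162, -0.004], [-0.162, 0.987, 0.002], [0.004, 0.003, -1.0]]
force: [0.3, -0.2, -0.2]
opening: 0.249
grasp_force: 30.0
```

Emit:
play_rows --motion '[[[0, 0, 0.003, 0, 0, 0], [0, 0, 0.006, 0, 0, 0], [0, 0, 0.0085, 0, 0, 0], [0, 0, 0.0085, 0, 0, 0], [0, 0, 0.0085, 0, 0, 0]]]'

```text
time_s: 8.15
position: [0.5059, -0.115, 0.1372]
tcp_rot: [[-0.987, -0.162, 0.001], [-0.162, 0.987, -0.0], [-0.001, -0.001, -1.0]]
force: [-0.2, -0.3, -1.1]
opening: 0.247
grasp_force: 30.0
```

Run:
```python
from h import *
go((.5055,-.116,.1345,189.3))
```

```text
t 8.15 pos [ 0.5059 -0.115   0.1372] yaw -170.66 q6 -124.50361666658605 F [-0.1612 -0.2559 -1.0796] M [0.0526 0.0632 0.0474] op 0.2469023844971492 gf 29.952252569783013
(0.5055, -0.116, 0.1345, 189.3) -> [ 0.0005 -0.0009  0.0027] [-0.03  0.04  0.04]
```

Emit:
play_rows --motion '[[[0.0003, -0.0008, 0.002, 0, 0, 0], [0.0003, -0.0008, 0.002, 0, 0, 0], [0.0003, -0.0008, 0.002, 0, 0, 5], [0.0003, -0.0008, 0.002, 0, 0, 10], [0.0003, -0.0008, 0.002, 0, 0, 15], [0.0003, -0.0008, 0.002, 0, 0, 20], [0.0003, -0.0008, 0.002, 0, 0, 25], [0.0003, -0.0008, 0.002, 0, 0, 25]]]'

```text
time_s: 8.82
position: [0.5057, -0.1156, 0.1349]
tcp_rot: [[-0.962, 0.271, 0.001], [0.271, 0.962, 0.0], [-0.001, 0.0, -1.0]]
force: [1.0, 0.9, -1.3]
opening: 0.249
grasp_force: 30.0
```

Run:
```python
from h import *
go((.5055,-.116,.1345,189.3-25))
```

```text
t 8.8167 pos [ 0.5057 -0.1156  0.1349] yaw 164.25 q6 -99.52210911756539 F [ 1.0339  0.8633 -1.2625] M [ 0.2654 -0.1683  0.0465] op 0.2490173953704342 gf 29.951249377336353
(0.5055, -0.116, 0.1345, 164.3) -> [ 0.0001 -0.0004  0.0004] [ 0.02  0.03 -0.05]
```

Emit:
play_rows --motion '[[[0, 0, 0, 0, 0, 5], [0, 0, 0, 0, 0, 10], [0, 0, 0, 0, 0, 15], [0, 0, 0, 0, 0, 20], [0, 0, 0, 0, 0, 20]]]'

```text
time_s: 9.23
position: [0.5056, -0.1162, 0.1349]
tcp_rot: [[-0.813, 0.582, 0.0], [0.582, 0.813, -0.001], [-0.001, -0.001, -1.0]]
force: [-0.3, -1.1, -1.2]
opening: 0.252
grasp_force: 30.0
```

Run:
```python
from h import *
go()
c=cap('wrist');s=bot.read_state();p=np.array(s['position']);go()
cv2.imwrite('pics/turn.png',cv2.resize(c['frame'][130:340,180:390],(600,600),interpolation=cv2.INTER_CUBIC)[:,:,::-1])
```

```text
t 9.2333 pos [ 0.5056 -0.1162  0.1349] yaw 144.4 q6 -79.64038196405035 F [-0.315  -1.1068 -1.2262] M [-0.1861  0.0085  0.0385] op 0.25170680281792795 gf 29.95977297265199
t 9.2833 pos [ 0.5056 -0.1161  0.1348] yaw 144.56 q6 -79.79997285935266 F [-0.3582 -1.4643 -0.8045] M [-0.2897 -0.0021  0.0839] op 0.24937071499667673 gf 29.959894350904506
```

View pics/turn.png

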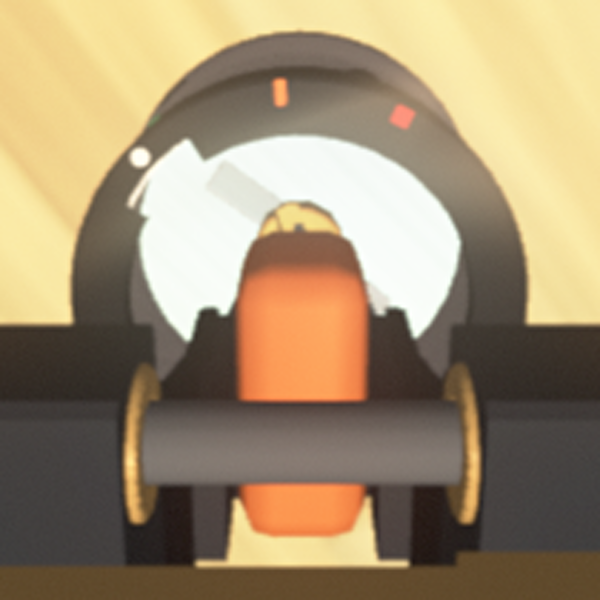

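The brass screw at (297,215) shows its slot mark at (297,228), in line with the key, so it is turning. I keep going.

Emit:
play_rows --motion '[[[0, 0, 0, 0, 0, 5], [0, 0, 0, 0, 0, 10], [0, 0, 0, 0, 0, 13], [0, 0, 0, 0, 0, 13]]]'

```text
time_s: 9.62
position: [0.5054, -0.1164, 0.1349]
tcp_rot: [[-0.663, 0.749, -0.0], [0.749, 0.663, -0.001], [-0.001, -0.001, -1.0]]
force: [-1.5, -2.5, -0.7]
opening: 0.252
grasp_force: 30.0
```

Run:
```python
from h import *
go()
```

```text
t 9.6167 pos [ 0.5054 -0.1164  0.1349] yaw 131.51 q6 -66.73444584501108 F [-1.5273 -2.5008 -0.6746] M [-0.5826  0.2407  0.0149] op 0.2518717954201993 gf 29.974987406021683
```

Emit:
play_rows --motion '[[[0, 0, 0, 0, 0, 4], [0, 0, 0, 0, 0, 8], [0, 0, 0, 0, 0, 8], [0, 0, 0, 0, 0, 8]]]'

```text
time_s: 9.95
position: [0.5052, -0.1164, 0.1348]
tcp_rot: [[-0.554, 0.833, -0.001], [0.833, 0.554, -0.001], [-0.001, -0.001, -1.0]]
force: [-2.0, -3.8, -0.3]
opening: 0.249
grasp_force: 30.0
```

Run:
```python
from h import *
go()
```

```text
t 9.95 pos [ 0.5052 -0.1164  0.1348] yaw 123.61 q6 -58.83765660187131 F [-1.9906 -3.7542 -0.3458] M [-0.9626  0.4333  0.0722] op 0.24893770055091302 gf 29.997107735334794
```

Emit:
play_rows --motion '[[[-0.0005, -0.0015, 0, 0, 0, 4], [-0.0005, -0.0015, 0, 0, 0, 8], [-0.0005, -0.0015, 0, 0, 0, 8], [-0.0005, -0.0015, 0, 0, 0, 8]]]'

```text
time_s: 10.28
position: [0.5047, -0.117, 0.1349]
tcp_rot: [[-0.431, 0.902, 0.001], [0.902, 0.431, -0.0], [-0.0, 0.001, -1.0]]
force: [0.2, -1.2, 0.5]
opening: 0.252
grasp_force: 30.0
```

Run:
```python
from h import *
go()
```

```text
t 10.2833 pos [ 0.5047 -0.117   0.1349] yaw 115.55 q6 -50.99180273761969 F [ 0.1513 -1.1872  0.5034] M [-0.4946  0.0673  0.0602] op 0.25177283578020726 gf 29.96040996411466
```

Emit:
play_rows --motion '[[[0, 0, 0, 0, 0, 3], [0, 0, 0, 0, 0, 5], [0, 0, 0, 0, 0, 5], [0, 0, 0, 0, 0, 5]]]'

```text
time_s: 10.62
position: [0.5046, -0.1171, 0.1348]
tcp_rot: [[-0.35, 0.937, 0.0], [0.937, 0.35, -0.0], [-0.0, 0.0, -1.0]]
force: [0.1, -1.6, 0.2]
opening: 0.246
grasp_force: 30.0
```

Run:
```python
from h import *
go()
```

```text
t 10.6167 pos [ 0.5046 -0.1171  0.1348] yaw 110.51 q6 -45.93507271089843 F [ 0.0799 -1.6195  0.1944] M [-0.5955  0.1394  0.0966] op 0.24595813268386224 gf 29.962504152499605
```

Emit:
play_rows --motion '[[[0, 0, 0, 0, 0, 2], [0, 0, 0, 0, 0, 4], [0, 0, 0, 0, 0, 6], [0, 0, 0, 0, 0, 6]]]'

```text
time_s: 10.95
position: [0.5045, -0.1171, 0.1348]
tcp_rot: [[-0.249, 0.968, -0.0], [0.968, 0.249, -0.0], [-0.0, -0.0, -1.0]]
force: [-0.6, -1.8, 1.4]
opening: 0.248
grasp_force: 30.0
```

Run:
```python
from h import *
go()
c=cap('wrist')
cv2.imwrite('pics/turn2.png',cv2.resize(c['frame'][130:340,180:390],(600,600),interpolation=cv2.INTER_CUBIC)[:,:,::-1])
```

```text
t 10.95 pos [ 0.5045 -0.1171  0.1348] yaw 104.43 q6 -39.8543555021257 F [-0.6319 -1.7794  1.4055] M [-0.6975  0.2106  0.075 ] op 0.24797515279738616 gf 29.965330917257234
```

View pics/turn2.png

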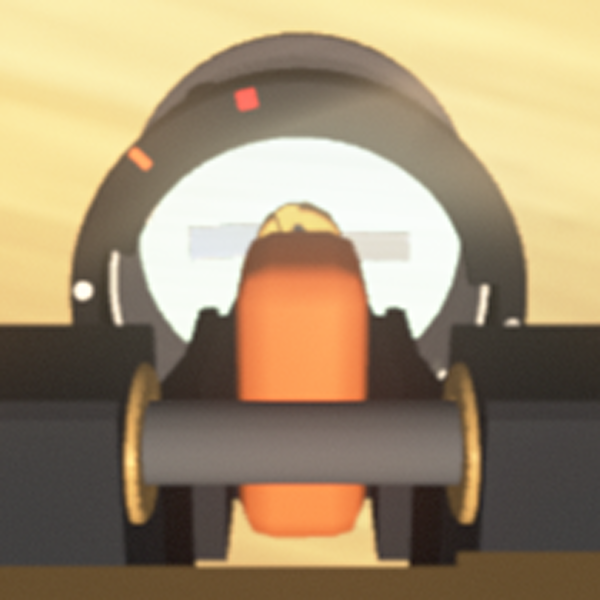

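Emit:
play_rows --motion '[[[0, 0, 0, 0, 0, 2], [0, 0, 0, 0, 0, 4], [0, 0, 0, 0, 0, 6], [0, 0, 0, 0, 0, 6]]]'

```text
time_s: 11.33
position: [0.5042, -0.1171, 0.1348]
tcp_rot: [[-0.147, 0.989, -0.001], [0.989, 0.147, -0.0], [-0.0, -0.001, -1.0]]
force: [-1.1, -2.0, 0.8]
opening: 0.25
grasp_force: 30.0
```

Run:
```python
from h import *
go();c=cap('wrist');print(bot.read_state()['moment'],bot.read_state()['tau'])
```

```text
t 11.3333 pos [ 0.5042 -0.1171  0.1348] yaw 98.44 q6 -33.8607392579554 F [-1.1044 -2.0137  0.7871] M [-0.7414  0.3584  0.1704] op 0.2503280694620071 gf 29.97654622173286
[-0.7333  0.4554  0.1233] [  1.3013 -37.6503 -11.1017   0.9119  -0.0005   0.212 ]
```

Emit:
play_rows --motion '[[[0, 0, 0, 0, 0, 2], [0, 0, 0, 0, 0, 4], [0, 0, 0, 0, 0, 4]]]'

```text
time_s: 11.63
position: [0.5041, -0.117, 0.1348]
tcp_rot: [[-0.078, 0.997, -0.001], [0.997, 0.078, -0.0], [-0.0, -0.001, -1.0]]
force: [-2.2, -3.1, 1.1]
opening: 0.248
grasp_force: 30.0
```

Run:
```python
from h import *
go();c=cap('wrist');print(bot.read_state()['moment'],bot.read_state()['tau'])
```

```text
t 11.6333 pos [ 0.5041 -0.117   0.1348] yaw 94.46 q6 -29.867589333552118 F [-2.218  -3.1344  1.1297] M [-0.7773  0.4511  0.2316] op 0.24755723414134426 gf 30.003852369845845
[-0.8206  0.4717  0.2119] [  1.3399 -37.4611 -11.2175   1.0983  -0.1196   0.333 ]
```

Emit:
play_rows --motion '[[[0, 0, 0, 0, 0, 2], [0, 0, 0, 0, 0, 4], [0, 0, 0, 0, 0, 4], [0, 0, 0, 0, 0, 4]]]'

```text
time_s: 12.02
position: [0.5041, -0.117, 0.1348]
tcp_rot: [[-0.009, 1.0, -0.001], [1.0, 0.009, -0.0], [-0.0, -0.001, -1.0]]
force: [-3.4, -3.0, 2.8]
opening: 0.255
grasp_force: 30.1
```

Run:
```python
from h import *
go();print(bot.read_state()['moment'],bot.read_state()['tau'])
```

```text
t 12.0167 pos [ 0.5041 -0.117   0.1348] yaw 90.51 q6 -25.91254897365868 F [-3.3514 -3.012   2.8383] M [-0.8676  0.636   0.3657] op 0.2547455832300101 gf 30.061858897679485
[-0.8676  0.636   0.3657] [  1.3724 -37.2263 -11.3811   1.3097  -0.274    0.429 ]
```

The screw is at its stop (0.37 N m). I back off, lift out, and measure the empty stand.

Emit:
play_rows --motion '[[[0, 0, 0, 0, 0, -6], [0, 0, 0, 0, 0, -12], [0, 0, 0, 0, 0, -14], [0, 0, -0.003, 0, 0, -14], [0, 0, -0.02, 0, 0, -14], [0, 0, -0.05, 0, 0, -14], [0, 0, -0.08, 0, 0, -14], [0, 0, -0.08, 0, 0, -14]]]'

```text
time_s: 12.68
position: [0.5082, -0.1174, 0.2198]
tcp_rot: [[-0.246, 0.969, 0.011], [0.969, 0.246, -0.002], [-0.005, 0.01, -1.0]]
force: [0.5, -0.5, -0.8]
opening: 0.248
grasp_force: 30.0
```

Run:
```python
from h import *
go()
P={}
for n in('top','scene'):
    c=cap(n)
    for r in finder.outline_of(n,'stand')[:2]:
        m=r['pixels'];ys,xs=np.nonzero(m);print(n,r['confidence'],m.sum(),xs.min(),xs.max(),ys.min(),ys.max())
        def cost(p):
            # silhouette = foot disc (0..8mm) + post (8..64)
            z=np.zeros(m.shape,np.uint8);z=cv2.resize(z,None,fx=4,fy=4,interpolation=0)
            a=np.linspace(0,2*np.pi,40)
            for R,hs in((.034,(0,.008)),(.0185,(.008,.064))):
                pts=np.array([proj(c,(p[0]+R*np.cos(t),p[1]+R*np.sin(t),h)) for t in a for h in hs])
                cv2.fillConvexPoly(z,cv2.convexHull(((pts+.5)*4).astype(np.float32)).round().astype(np.int32),1)
            M=cv2.resize(m.astype(np.uint8),None,fx=4,fy=4,interpolation=0)
            return 1-(z&M).sum()/(z|M).sum()
        x0=np.array([.443,-.281]);b=minimize(cost,x0,method='Nelder-Mead',options=dict(initial_simplex=x0+np.array([[0,0],[.01,0],[0,.01]])));print(b.x,b.fun)
    if n=='top': cv2.imwrite('pics/st.png',cv2.resize(c['frame'][195:285,350:440],(600,600),interpolation=cv2.INTER_CUBIC)[:,:,::-1])
```

```text
t 12.6833 pos [ 0.5082 -0.1174  0.2198] yaw 104.25 q6 -39.72583879000378 F [ 0.5488 -0.5444 -0.8286] M [-0.0949 -0.1026  0.0041] op 0.24798260494307492 gf 29.952327439386863
top 0.88 301 395 412 221 247
[ 0.4438 -0.2862] 0.5118589093857693
scene 0.92 1034 357 390 288 329
[ 0.4436 -0.2799] 0.03306673033305474
```

Emit:
play_rows --motion '[[[-0.145, -0.0987, 0, 0, 0, 0], [-0.145, -0.0987, 0, 0, 0, 0], [-0.145, -0.0987, 0, 0, 0, 0], [-0.145, -0.0987, 0, 0, 0, 0], [-0.145, -0.0987, 0.03, 0, 0, 0], [-0.145, -0.0987, 0.03, 0, 0, 0], [-0.145, -0.0987, 0.03, 0, 0, 0], [-0.145, -0.0987, 0.03, 0, 0, 0]]]'

```text
time_s: 13.55
position: [0.4444, -0.2806, 0.1839]
tcp_rot: [[-0.247, 0.969, -0.002], [0.969, 0.247, 0.003], [0.003, -0.001, -1.0]]
force: [0.6, -0.6, -1.0]
opening: 0.251
grasp_force: 30.0
```

Run:
```python
from h import *
go((.4441,-.282,.16,104.25))
a=cap('scene');w=cap('wrist');p=np.array(bot.read_state()['position'])
tx=np.array(bot.read_state()['tcp_rot'])[:,0]
cx=proj(a,(.4436,-.28,.1)).astype(int)
print('cam',-np.array(a['R']).T@a['t'])
x0,y0=cx[0]-40,cx[1]-60
L=cv2.resize(a['frame'][y0:y0+100,x0:x0+80],None,fx=5,fy=5,interpolation=cv2.INTER_CUBIC)
for n,X in dict(stand=(.4436,-.28,.064),tip=p+.002*tx-[0,0,.0865],sh=p+.002*tx-[0,0,.0245],tipc=p-[0,0,.0865]).items(): print(n,(proj(a,X)+.5-[x0,y0])*5)
r=cv2.resize(w['frame'][150:340,200:370],(447,500),interpolation=cv2.INTER_CUBIC)[:,:400]
cv2.imwrite('pics/held2.png',np.hstack([L,r])[:,:,::-1])
```

```text
t 13.55 pos [ 0.4444 -0.2806  0.1839] yaw 104.33 q6 -58.85022811962151 F [ 0.6049 -0.5514 -1.0086] M [-0.0801  0.0458  0.0164] op 0.25133048140248393 gf 29.95229565014597
(0.4441, -0.282, 0.16, 104.25) -> [-0.0013 -0.0006  0.0239] [-0.06 -0.18  0.08]
cam [-0.0512 -0.4603  0.6856]
stand [188.8467 363.5202]
tip [202.8556 303.031 ]
sh [232.029  191.8947]
tipc [207.9352 304.9454]
```

View pics/held2.png

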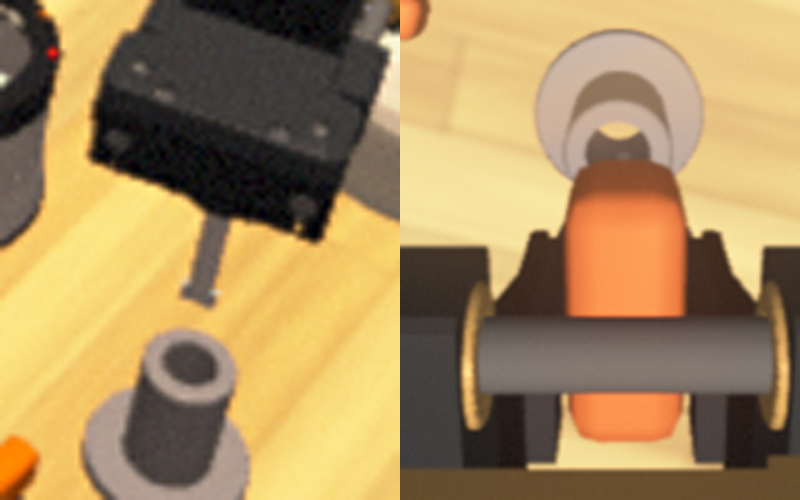

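Scene crop: the tip is at (198,300), about 4 mm along tool +x from the TCP axis, and the stand hole is at (189,363), where I predicted it.

Run:
```python
from h import *
go((.4445,-.2832,.1355,104.25),(.4445,-.2832,.0895,104.25))
```

```text
t 13.65 pos [ 0.4453 -0.2808  0.1851] yaw 104.43 q6 -58.86203741189177 F [0.3841 0.5    0.4574] M [-0.0749  0.0477 -0.0294] op 0.2549572012389402 gf 29.952314061520156
(0.4445, -0.2832, 0.1355, 104.25) -> [-0.0022 -0.0014  0.0496] [ 0.02 -0.01  0.18]
(0.4445, -0.2832, 0.0895, 104.25) -> [-0.0022 -0.0014  0.0956] [ 0.02 -0.01  0.18]
```

Emit:
play_rows --motion '[[[-0.0022, -0.0014, 0.01, 0, 0, 0], [-0.0022, -0.0014, 0.025, 0, 0, 0], [-0.0022, -0.0014, 0.04, 0, 0, 0], [-0.0022, -0.0014, 0.05, 0, 0, 0], [-0.0022, -0.0014, 0.05, 0, 0, 0]]]'

```text
time_s: 14.07
position: [0.4432, -0.2829, 0.1329]
tcp_rot: [[-0.249, 0.969, -0.003], [0.969, 0.249, 0.003], [0.003, -0.002, -1.0]]
force: [-0.4, 0.1, -1.4]
opening: 0.251
grasp_force: 30.0
```

Run:
```python
from h import *
go((.4445,-.2832,.0895,104.25))
```

```text
t 14.0667 pos [ 0.4432 -0.2829  0.1329] yaw 104.4 q6 -59.13668502625701 F [-0.3664  0.0831 -1.3654] M [-0.0626  0.0825 -0.0105] op 0.2512843073727757 gf 29.95227162638912
(0.4445, -0.2832, 0.0895, 104.25) -> [-0.0008  0.0013  0.0434] [-0.12 -0.19  0.15]
```

No contact, so the tip is in the hole. I lower it on and release.

Emit:
play_rows --motion '[[[0, 0.0005, 0.015, 0, 0, 0], [0, 0.0005, 0.03, 0, 0, 0], [0, 0.0005, 0.04, 0, 0, 0], [0, 0.0005, 0.0435, 0, 0, 0], [0, 0.0005, 0.0435, 0, 0, 0]]]'

```text
time_s: 14.48
position: [0.4442, -0.2839, 0.0908]
tcp_rot: [[-0.248, 0.969, -0.001], [0.969, 0.248, 0.001], [0.001, -0.001, -1.0]]
force: [0.4, 0.3, -0.7]
opening: 0.251
grasp_force: 30.0
```

Run:
```python
from h import *
go((.4445,-.2832,.0895,104.25))
```

```text
t 14.4833 pos [ 0.4442 -0.2839  0.0908] yaw 104.35 q6 -59.08838474001753 F [ 0.3526  0.3101 -0.6942] M [-0.0999 -0.0131  0.0245] op 0.25069518285479 gf 29.952326313068625
(0.4445, -0.2832, 0.0895, 104.25) -> [0.0007 0.0004 0.0013] [-0.04 -0.07  0.1 ]
```

Emit:
play_rows --motion '[[[0, 0, 0.0018, 0, 0, 0], [0, 0, 0.0018, 0, 0, 0], [0, 0, 0.0018, 0, 0, 0]]]'

```text
time_s: 14.73
position: [0.4448, -0.2846, 0.0901]
tcp_rot: [[-0.248, 0.969, 0.001], [0.969, 0.248, -0.001], [-0.001, 0.001, -1.0]]
force: [-0.5, -0.6, -0.3]
opening: 0.252
grasp_force: 30.0
```

Emit:
play_rows --motion '[[[0, 0, 0, 0, 0, 0], [0, 0, 0, 0, 0, 0], [0, 0, 0, 0, 0, 0], [0, 0, 0, 0, 0, 0], [0, 0, 0, 0, 0, 0], [0, 0, 0, 0, 0, 0]]]' --fingers 0.06

```text
time_s: 15.23
position: [0.4445, -0.2843, 0.0895]
tcp_rot: [[-0.248, 0.969, 0.0], [0.969, 0.248, -0.0], [-0.0, 0.0, -1.0]]
force: [0.0, 1.0, 0.1]
opening: 0.616
grasp_force: 0.0
```

Emit:
play_rows --motion '[[[0, 0, -0.02, 0, 0, 0], [0, 0, -0.05, 0, 0, 0], [0, 0, -0.09, 0, 0, 0], [0, 0, -0.13, 0, 0, 0], [0, 0, -0.13, 0, 0, 0], [0, 0, -0.13, 0, 0, 0]]]'

```text
time_s: 15.73
position: [0.4456, -0.2854, 0.2221]
tcp_rot: [[-0.248, 0.969, 0.005], [0.969, 0.248, -0.005], [-0.006, 0.003, -1.0]]
force: [-0.1, 0.1, -0.8]
opening: 0.69
grasp_force: 0.0
```

Run:
```python
from h import *
go((.47,.032,.215,104.35),(.505,.034,.19,215))
for n in('scene','wrist'):
    c=cap(n);px=proj(c,(.4436,-.28,.09));m=comp(orange(c['frame']),px);print(n,px,m.sum(),fitbar(c,m,(.4436,-.28,(-90,-75,-60)),.05,.022,.069,.1))
```

```text
t 15.7333 pos [ 0.4456 -0.2854  0.2221] yaw 104.34 q6 -59.08649039466281 F [-0.1     0.0606 -0.7786] M [-0.0863  0.0419 -0.0378] op 0.6903746902536007 gf 0.0
(0.47, 0.032, 0.215, 104.35) -> [0.3015 0.1022 0.0057] [ 0.19  0.32 -0.01]
(0.505, 0.034, 0.19, 215) -> [0.2949 0.1365 0.0309] [  -0.18    0.4  -110.66]
scene [380.5151 286.6797] 435 (array([ 0.4455, -0.2799]), np.float64(-71.21620400325135), np.float64(0.19000703729767765))
wrist [284.2726 197.8344] 1287 (array([ 0.4453, -0.2832]), np.float64(-75.08444198475584), np.float64(0.16621451998218406))
```

Emit:
play_rows --motion '[[[0.295, 0.1365, 0.0, 0, 0, 56], [0.295, 0.1365, 0.0, 0, 0, 56], [0.295, 0.1365, 0.0, 0, 0, 56], [0.295, 0.1365, 0.0, 0, 0, 56], [0.295, 0.1365, 0.0, 0, 0, 56], [0.295, 0.1365, 0.0, 0, 0, 56], [0.295, 0.1365, 0.0, 0, 0, 56], [0.295, 0.1365, 0.0, 0, 0, 56]]]'

```text
time_s: 16.5
position: [0.4977, 0.0103, 0.2174]
tcp_rot: [[0.604, 0.797, -0.005], [0.797, -0.604, 0.001], [-0.002, -0.004, -1.0]]
force: [1.3, -0.5, 0.0]
opening: 0.689
grasp_force: 0.0
```

Emit:
play_rows --motion '[[[0, 0, 0.035, 0, 0, 7], [0, 0, 0.035, 0, 0, 13], [0, 0, 0.035, 0, 0, 13], [0, 0, 0.035, 0, 0, 13], [0, 0, 0.035, 0, 0, 13]]]'

```text
time_s: 16.92
position: [0.499, 0.008, 0.184]
tcp_rot: [[0.763, 0.647, -0.001], [0.647, -0.763, 0.0], [-0.001, -0.001, -1.0]]
force: [-0.1, 1.0, 0.5]
opening: 0.689
grasp_force: 0.0
```

Run:
```python
from h import *
import pickle
go()
c=cap('wrist','lid.png');pickle.dump(c,open('l.pkl','wb'))
px=proj(c,(.505,.034,.083));print(px)
for r in finder.outline_of('wrist','lid')[:2]:
    ys,xs=np.nonzero(r['pixels']);print(r['confidence'],xs.mean(),ys.mean(),r['pixels'].sum())
f=c['frame'][130:300,200:370];cv2.imwrite('pics/lidc.png',cv2.resize(f,(600,600),interpolation=cv2.INTER_CUBIC)[:,:,::-1])
```

```text
t 16.9167 pos [0.499 0.008 0.184] yaw 40.28 q6 37.78366899758638 F [-0.1122  1.0424  0.5075] M [-0.0615  0.1133  0.0393] op 0.6887740807592233 gf 0.0
[263.6463 187.8031]
0.89 243.93149764942913 312.98791134989926 1489
0.77 268.31986417657043 173.09032258064516 5890
```

View pics/lidc.png

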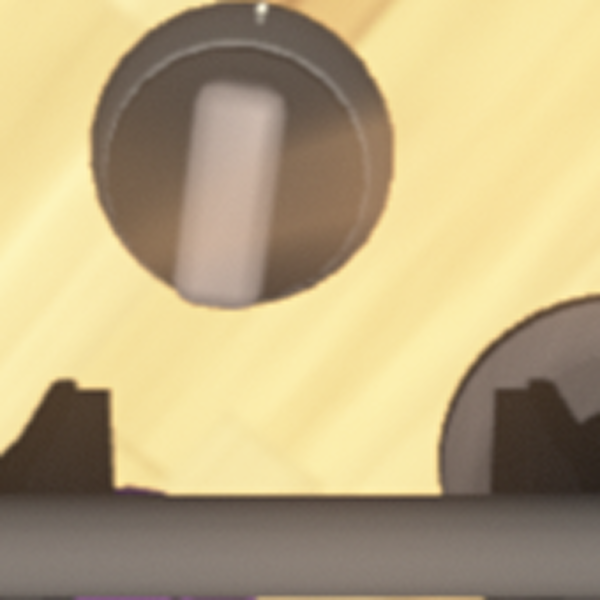

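The crop shows the lid's grey bar from (242,85) to (220,300), and its index mark at (262,12).

Run:
```python
from h import *
import pickle
c=pickle.load(open('l.pkl','rb'))
u=lambda a,b:(200+(a+.5)/3.529-.5,130+(b+.5)/3.529-.5)
A=np.array([ray(c,u(*p),.083) for p in((197,84),(286,90),(264,303),(177,297))]);print(A)
print('size',np.linalg.norm(A[0]-A[1]),np.linalg.norm(A[1]-A[2]))
d=(A[0]+A[1]-A[2]-A[3])/2;print('ctr',A.mean(0),'yaw',np.degrees(np.arctan2(d[1],d[0])))
mk=ray(c,u(262,12),.022);print('mark',mk,mk-A.mean(0),np.degrees(np.arctan2(*(mk-A.mean(0))[1::-1])))
f=cv2.GaussianBlur(c['frame'],(3,3),0).astype(int)
m=np.zeros((420,560),np.uint8);x=f[152:218,240:290];hs=x.min(2)
th,b=cv2.threshold(hs.astype(np.uint8),0,1,cv2.THRESH_OTSU);m[152:218,240:290]=b;m=comp(m,u(230,190));print(th,m.sum(),fitbar(c,m,(A.mean(0)[0],A.mean(0)[1],(25,35,45)),.054,.022,.07,.083))
go((*A.mean(0)[:2],.07,np.degrees(np.arctan2(d[1],d[0]))))
```

```text
[[0.522  0.0561 0.083 ]
 [0.5336 0.0403 0.083 ]
 [0.4928 0.0126 0.083 ]
 [0.4809 0.0289 0.083 ]]
size 0.019619632783202976 0.04934593268708277
ctr [0.5073 0.0345 0.083 ] yaw 33.77929575919283
mark [0.5399 0.0551 0.022 ] [ 0.0326  0.0207 -0.061 ] 32.423044744242844
116.0 1655 (array([0.504 , 0.0337]), np.float64(27.78477232951356), np.float64(0.2380744935743847))
t 17.0167 pos [0.4994 0.0077 0.1847] yaw 40.21 q6 37.83072948927374 F [ 0.734  -0.305  -0.6218] M [-0.08    0.1198  0.0167] op 0.6914652312070468 gf 0.0
(np.float64(0.5073151902472982), np.float64(0.03446497799736785), 0.07, np.float64(33.77929575919283)) -> [ 0.0233 -0.0154  0.1147] [ 0.03 -0.03  6.43]
```

Emit:
play_rows --motion '[[[0.022, -0.0152, 0.03, 0, 0, 7], [0.022, -0.0152, 0.07, 0, 0, 7], [0.022, -0.0152, 0.095, 0, 0, 7], [0.022, -0.0152, 0.1095, 0, 0, 7], [0.022, -0.0152, 0.1095, 0, 0, 7], [0.022, -0.0152, 0.1095, 0, 0, 7]]]'

```text
time_s: 17.52
position: [0.5061, 0.0337, 0.0749]
tcp_rot: [[0.837, 0.547, -0.001], [0.547, -0.837, 0.0], [-0.001, -0.0, -1.0]]
force: [0.5, -0.5, 0.5]
opening: 0.689
grasp_force: 0.0
```

Run:
```python
from h import *
go((.506,.0336,.0745,33))
```

```text
t 17.5167 pos [0.5061 0.0337 0.0749] yaw 33.17 q6 47.98983870497625 F [ 0.5439 -0.5367  0.4992] M [-0.0889  0.1217 -0.02  ] op 0.6889764329636432 gf 0.0
(0.506, 0.0336, 0.0745, 33) -> [-0.0001 -0.      0.0004] [-0.03  0.03  0.17]
```

Emit:
play_rows --motion '[[[0, 0, 0, 0, 0, 0], [0, 0, 0, 0, 0, 0], [0, 0, 0, 0, 0, 0], [0, 0, 0, 0, 0, 0], [0, 0, 0, 0, 0, 0], [0, 0, 0, 0, 0, 0], [0, 0, 0, 0, 0, 0], [0, 0, 0, 0, 0, 0]]]' --fingers 0.0

```text
time_s: 18.18
position: [0.5058, 0.0343, 0.075]
tcp_rot: [[0.837, 0.547, -0.001], [0.547, -0.837, 0.0], [-0.0, -0.001, -1.0]]
force: [-0.4, 1.7, 2.2]
opening: 0.254
grasp_force: 29.7
```

Run:
```python
from h import *
go((.506,.0336,.0745,33))
```

```text
t 18.1833 pos [0.5058 0.0343 0.075 ] yaw 33.18 q6 48.023168625728225 F [-0.3693  1.6586  2.1977] M [ 0.0382  0.2179 -0.0231] op 0.25422417030738076 gf 29.726899678789778
(0.506, 0.0336, 0.0745, 33) -> [-0.0002  0.0007  0.0005] [-0.03  0.02  0.18]
```

Emit:
play_rows --motion '[[[0, 0, -0.03, 0, 0, 0], [0, 0, -0.07, 0, 0, 0], [0, 0, -0.11, 0, 0, 0], [0, 0, -0.12, 0, 0, 0], [-0.084, 0.125, -0.12, 0, 0, 7], [-0.084, 0.125, -0.12, 0, 0, 14], [-0.084, 0.125, -0.12, 0, 0, 21], [-0.084, 0.125, -0.12, 0, 0, 24]]]'

```text
time_s: 18.85
position: [0.5044, -0.1199, 0.1951]
tcp_rot: [[0.988, 0.154, 0.001], [0.154, -0.988, -0.002], [0.001, 0.002, -1.0]]
force: [0.1, -0.1, -2.2]
opening: 0.251
grasp_force: 29.7
```

Emit:
play_rows --motion '[[[0, 0, 0, 0, 0, 0], [0, 0, 0, 0, 0, 0], [0, 0, 0, 0, 0, 0], [0, 0, 0, 0, 0, 0]]]'

```text
time_s: 19.18
position: [0.5036, -0.1152, 0.1945]
tcp_rot: [[0.987, 0.161, -0.001], [0.161, -0.987, 0.001], [-0.001, -0.001, -1.0]]
force: [0.0, 0.3, -1.4]
opening: 0.254
grasp_force: 29.8
```

Run:
```python
from h import *
go((.504,-.1162,.18,9.2),(.504,-.1162,.157,9.2))
s=bot.read_state();p0=np.array(s['position']);z0=p0[2]-.075
for n in('scene','top'):
    c=cap(n)
    for r in finder.outline_of(n,'lid')[:3]:
        m=r['pixels'];ys,xs=np.nonzero(m);print(n,r['confidence'],m.sum(),xs.mean(),ys.mean(),proj(c,p0-[0,0,.05]))
        if np.hypot(*(np.array([xs.mean(),ys.mean()])-proj(c,p0-[0,0,.05])))>25: continue
        M=cv2.resize(m.astype(np.uint8),None,fx=4,fy=4,interpolation=0)
        # lower silhouette only: compare model of plug+shoulder against mask below shoulder top
        def cost(p):
            z=np.zeros_like(M);a=np.linspace(0,2*np.pi,40)
            for R,hs in((.036,(0,.016)),(.043,(.016,.022))):
                pts=np.array([proj(c,(p[0]+R*np.cos(t),p[1]+R*np.sin(t),z0+h)) for t in a for h in hs])
                cv2.fillConvexPoly(z,cv2.convexHull(((pts+.5)*4).astype(np.float32)).round().astype(np.int32),1)
            return 1-(z&M).sum()/(z|M).sum()
        b=minimize(cost,p0[:2],method='Nelder-Mead',options=dict(initial_simplex=p0[:2]+np.array([[0,0],[.006,0],[0,.006]])));print(b.x,b.fun,b.x-p0[:2])
```

```text
t 19.1833 pos [ 0.5036 -0.1152  0.1945] yaw 9.28 q6 55.40959984037383 F [ 0.0466  0.3174 -1.3858] M [-0.0948  0.1592 -0.0425] op 0.2539281379386928 gf 29.78064080758486
(0.504, -0.1162, 0.18, 9.2) -> [0.0003 0.0011 0.0145] [-0.07  0.07  0.08]
(0.504, -0.1162, 0.157, 9.2) -> [0.0003 0.0011 0.0375] [-0.07  0.07  0.08]
scene 0.78 1171 331.0828351836038 212.56618274978652 [332.4685 212.925 ]
[ 0.5059 -0.1102] 0.2041844045270481 [0.0024 0.005 ]
scene 0.66 1231 259.6904955320877 264.37124289195776 [332.4685 212.925 ]
top 0.84 493 289.8539553752536 266.16227180527386 [337.0854 207.136 ]
top 0.57 33 341.42424242424244 223.03030303030303 [337.0854 207.136 ]
[ 0.5    -0.1099] 0.9721944283532572 [-0.0035  0.0053]
```

Emit:
play_rows --motion '[[[0.0004, 0.001, 0.012, 0, 0, 0], [0.0004, 0.001, 0.02, 0, 0, 0], [0.0004, 0.001, 0.026, 0, 0, 0], [0.0004, 0.001, 0.026, 0, 0, 0], [0.0004, 0.001, 0.026, 0, 0, 0]]]'

```text
time_s: 19.8
position: [0.5044, -0.1171, 0.1685]
tcp_rot: [[0.987, 0.16, -0.001], [0.16, -0.987, 0.001], [-0.001, -0.001, -1.0]]
force: [0.1, 0.1, -0.6]
opening: 0.251
grasp_force: 29.8
```

Run:
```python
from h import *
go((.504,-.1162,.160,9.2))
```

```text
t 19.8 pos [ 0.5044 -0.1171  0.1685] yaw 9.21 q6 55.3473159869448 F [ 0.1262  0.1155 -0.5605] M [-0.03    0.1718 -0.0032] op 0.25105025668283343 gf 29.78060661815107
(0.504, -0.1162, 0.16, 9.2) -> [-0.0003 -0.0009  0.0085] [-0.05  0.07  0.01]
```

Emit:
play_rows --motion '[[[-0.0002, -0.0004, 0.003, 0, 0, 0], [-0.0002, -0.0004, 0.006, 0, 0, 0], [-0.0002, -0.0004, 0.008, 0, 0, 0], [-0.0002, -0.0004, 0.008, 0, 0, 0]]]'

```text
time_s: 20.13
position: [0.5043, -0.117, 0.1606]
tcp_rot: [[0.987, 0.16, -0.001], [0.16, -0.987, 0.0], [-0.001, -0.0, -1.0]]
force: [0.2, 0.1, -1.6]
opening: 0.251
grasp_force: 29.8
```

Run:
```python
from h import *
go((.504,-.1162,.154,9.2))
```

```text
t 20.1333 pos [ 0.5043 -0.117   0.1606] yaw 9.19 q6 55.37047297218631 F [ 0.2043  0.1114 -1.631 ] M [-0.0601  0.1441 -0.0091] op 0.25126077638903277 gf 29.780707853642525
(0.504, -0.1162, 0.154, 9.2) -> [-0.0001 -0.0008  0.0066] [-0.02  0.03 -0.01]
```

Lugs are in the notches with no contact force. I continue down to the seat.

Emit:
play_rows --motion '[[[0, -0.0003, 0.003, 0, 0, 0], [0, -0.0003, 0.005, 0, 0, 0], [0, -0.0003, 0.0068, 0, 0, 0], [0, -0.0003, 0.0068, 0, 0, 0], [0, -0.0003, 0.0068, 0, 0, 0]]]'

```text
time_s: 20.55
position: [0.5044, -0.1168, 0.1541]
tcp_rot: [[0.987, 0.16, -0.0], [0.16, -0.987, -0.0], [-0.0, 0.0, -1.0]]
force: [0.3, 0.3, -1.7]
opening: 0.252
grasp_force: 29.9
```

Run:
```python
from h import *
go((.504,-.1162,.154,9.2))
```

```text
t 20.55 pos [ 0.5044 -0.1168  0.1541] yaw 9.19 q6 55.399050740898986 F [ 0.2787  0.3046 -1.701 ] M [-0.056   0.1902  0.0155] op 0.2519148660800306 gf 29.880644080694765
(0.504, -0.1162, 0.154, 9.2) -> [-0.0003 -0.0007  0.0001] [ 0.    0.   -0.01]
```

Emit:
play_rows --motion '[[[0, -0.0003, 0.001, 0, 0, 0], [0, -0.0003, 0.0015, 0, 0, 0], [0, -0.0003, 0.0015, 0, 0, 0]]]'

```text
time_s: 20.8
position: [0.5046, -0.1166, 0.1536]
tcp_rot: [[0.987, 0.16, 0.001], [0.16, -0.987, -0.001], [0.001, 0.001, -1.0]]
force: [-1.9, 1.3, 5.8]
opening: 0.25
grasp_force: 29.9
```

Run:
```python
from h import *
go()
```

```text
t 20.8 pos [ 0.5046 -0.1166  0.1536] yaw 9.19 q6 55.44404970885602 F [-1.8502  1.2988  5.8484] M [-0.0108  0.485  -0.0591] op 0.25011194030621253 gf 29.942409466020763
```

Seated, with contact at 6 N. I ease the push and turn clockwise.

Emit:
play_rows --motion '[[[0, 0, -0.0006, 0, 0, 5], [0, 0, -0.0006, 0, 0, 10], [0, 0, -0.0006, 0, 0, 15], [0, 0, -0.0006, 0, 0, 20], [0, 0, -0.0006, 0, 0, 25], [0, 0, -0.0006, 0, 0, 30], [0, 0, -0.0006, 0, 0, 30]]]'

```text
time_s: 21.38
position: [0.5051, -0.1166, 0.1537]
tcp_rot: [[0.934, -0.357, 0.002], [-0.357, -0.934, -0.0], [0.002, -0.0, -1.0]]
force: [0.2, 2.0, 1.7]
opening: 0.251
grasp_force: 29.9
```

Run:
```python
from h import *
go()
```

```text
t 21.3833 pos [ 0.5051 -0.1166  0.1537] yaw -20.89 q6 85.50075816281881 F [0.1958 2.0249 1.7453] M [0.084  0.1013 0.0787] op 0.2513582305803386 gf 29.936816697008908
```

Emit:
play_rows --motion '[[[0, 0, 0, 0, 0, 4], [0, 0, 0, 0, 0, 8], [0, 0, 0, 0, 0, 10], [0, 0, 0, 0, 0, 10], [0, 0, 0, 0, 0, 10]]]'

```text
time_s: 21.8
position: [0.5049, -0.1168, 0.1537]
tcp_rot: [[0.86, -0.51, 0.001], [-0.51, -0.86, -0.001], [0.002, 0.0, -1.0]]
force: [0.4, 0.0, 3.3]
opening: 0.253
grasp_force: 29.9
```

Run:
```python
from h import *
import pickle
go()
c=cap('wrist');pickle.dump(c,open('e.pkl','wb'))
# lid index mark: predicted for various lid yaw; print local brightness along shoulder top circle r=.040, z=.101
g=cv2.cvtColor(c['frame'],cv2.COLOR_RGB2GRAY).astype(float)
for r in(.038,.040,.042):
    row=[]
    for a in np.arange(-50,-14,2):
        best=[]
        for s in(0,180):
            t=np.radians(a+s);u=proj(c,(.504+r*np.cos(t),-.1163+r*np.sin(t),.101));i=u.round().astype(int)
            best.append(int(g[i[1],i[0]]) if 0<=i[0]<560 and 0<=i[1]<420 else -1)
        row.append(best)
    print(r,row)
```

```text
t 21.8 pos [ 0.5049 -0.1168  0.1537] yaw -30.66 q6 95.28726697478541 F [0.3627 0.0387 3.3399] M [-0.0925  0.1865  0.1032] op 0.2526193008367378 gf 29.938143244944513
0.038 [[99, 118], [97, 121], [96, 121], [98, 123], [97, 121], [98, 121], [97, 122], [97, 125], [98, 124], [98, 123], [103, 122], [100, 125], [99, 123], [100, 123], [100, 122], [100, 122], [100, 122], [101, 120]]
0.04 [[99, 123], [98, 124], [99, 124], [99, 125], [98, 124], [97, 125], [98, 124], [98, 124], [97, 125], [118, 126], [142, 125], [100, 124], [100, 125], [100, 126], [99, 125], [100, 124], [101, 126], [102, 124]]
0.042 [[98, 126], [98, 125], [100, 125], [98, 124], [99, 125], [100, 124], [97, 124], [99, 125], [98, 124], [156, 124], [228, 123], [104, 122], [99, 123], [100, 124], [101, 125], [100, 122], [100, 124], [97, 125]]
```

Run:
```python
from h import *
c=cap('wrist');f=cv2.GaussianBlur(c['frame'],(3,3),0).astype(float)
s=lambda r,a,z:(lambda i:f[i[1],i[0]])(proj(c,(.504+r*np.cos(np.radians(a)),-.1163+r*np.sin(np.radians(a)),z)).round().astype(int))
for r in(.040,.042,.043): print('lid',r,[(a,int(s(r,a,.101).min())) for a in range(-37,-24)])
for r in(.045,.047,.049): print('rim',r,[(a,int(s(r,a,.095)[0]-s(r,a,.095)[2])) for a in range(-40,-20)])
go();k=cap('scene');px=proj(k,(.4436,-.28,.09));m=comp(orange(k['frame']),px);print(fitbar(k,m,(.4436,-.28,(-90,-75,-60)),.05,.022,.069,.1))
```

```text
lid 0.04 [(-37, 79), (-36, 78), (-35, 78), (-34, 78), (-33, 83), (-32, 97), (-31, 112), (-30, 116), (-29, 105), (-28, 81), (-27, 79), (-26, 79), (-25, 79)]
lid 0.042 [(-37, 77), (-36, 77), (-35, 76), (-34, 79), (-33, 95), (-32, 132), (-31, 172), (-30, 183), (-29, 116), (-28, 87), (-27, 78), (-26, 77), (-25, 78)]
lid 0.043 [(-37, 76), (-36, 76), (-35, 76), (-34, 80), (-33, 101), (-32, 149), (-31, 186), (-30, 209), (-29, 125), (-28, 89), (-27, 77), (-26, 76), (-25, 77)]
rim 0.045 [(-40, 44), (-39, 44), (-38, 44), (-37, 42), (-36, 41), (-35, 40), (-34, 39), (-33, 52), (-32, 82), (-31, 115), (-30, 131), (-29, 89), (-28, 52), (-27, 35), (-26, 32), (-25, 32), (-24, 31), (-23, 33), (-22, 32), (-21, 32)]
rim 0.047 [(-40, 43), (-39, 42), (-38, 39), (-37, 38), (-36, 37), (-35, 35), (-34, 34), (-33, 62), (-32, 111), (-31, 147), (-30, 157), (-29, 117), (-28, 65), (-27, 34), (-26, 29), (-25, 30), (-24, 29), (-23, 30), (-22, 30), (-21, 30)]
rim 0.049 [(-40, 39), (-39, 37), (-38, 36), (-37, 34), (-36, 33), (-35, 31), (-34, 30), (-33, 61), (-32, 112), (-31, 150), (-30, 152), (-29, 118), (-28, 64), (-27, 32), (-26, 27), (-25, 27), (-24, 27), (-23, 27), (-22, 28), (-21, 28)]
t 21.9 pos [ 0.505  -0.1168  0.1537] yaw -30.71 q6 95.33226012600373 F [ 0.6598 -0.3632  4.734 ] M [-0.1069  0.1162  0.1506] op 0.24959784022801368 gf 29.94041453115642
(array([ 0.447 , -0.2795]), np.float64(-73.03815425668725), np.float64(0.16290284638908492))
```

The lid's index line and the orange bar both lie at about −30.5°. The lid is seated and held, and the key is in its stand, so I hand in.

```bash
python3 -c "
from rig import bot
print(bot.hand_in())"
```

```text
the job is handed in; nothing more can be done
None
```

I handed the job in after about 22 s of robot time, but the hand-in call returned no verdict: the screw is tightened to its stop, the key is back in its stand, and the lid is seated and held at the orange pulse mark.

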